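# Load a tube in the tack jig and hold the sprung hold-down lever

### The job

Lay the round tube offcut in the two V cradles of the tack jig with its end butted against the upright of the angle bracket, and let go of it. Then bring the jig's spring-return lever over until its arm is level, so that the sprung foot clamps the tube for tacking, and finish while still holding the lever there: it springs open if you let go. Leave the square tube and everything else on the table where it is.

Things in the scene. Friction and masses are not known exactly. Their poses are not given: they have to be found in the camera images.
- tack_jig: Fixed welding jig on a dark steel plate 185 x 120 x 10 mm, with two V cradles, an angle bracket and a lever. Origin: on the table (z = 0) below the middle of the tube's seat; z up. The seated tube lies along the jig's y axis; the bracket is at the -y end. The lever swings in the plane y = 0, from raised over the +x side down over the tube to -x; raised, it and its foot stay beyond x = +75 mm.
- seat (a point): Where the middle of the seated, butted tube's axis belongs: x = 0, y = 0, z = 48 mm in the jig's frame. Axes as the jig's. The cradles are 90 degree Vs of angle iron, each 14 mm wide, centred at y = -31 and +31 mm, leg tops at x = +-26 mm, z = 41 mm; between them 48 mm is free down to the base plate (top at z = 10 mm).
- bracket_face (a point): Point on the face of the angle bracket's upright that the tube's end butts against (plane y = -45 mm in the jig's frame, level with the seated tube's axis). The bracket is dark steel, 50 mm wide along the jig's x, top at z = 90 mm, and fixed to the jig. Axes as the jig's.
- lever (a joint): Angle of the spring-return lever (rad): 0 = open against its stop, leaning 13 degrees past upright, away from the tube; 1.80 = arm level, pointing to the jig's -x; 1.92 = end of swing. Grows as it comes down. The return spring opens it with 0.4 to 1.1 N m. The foot meets the tube at about 1.72 and bottoms out at about 1.88. Holding the grip at level takes about 15 N downward.
- lever_grip (a point): Centre of the black T-grip at the lever's end: a cylinder of 28 mm diameter, 50 mm long along the jig's y (the hinge's direction), with flat ends, 170 mm from the pivot; behind it a 12 mm rod, then a bar 16 mm wide. In the jig's frame it is at x = +139, y = 0, z = 269 mm with the lever open and at x = -70, y = 0, z = 103 mm with it level.
- lever_pivot (a point): Hinge axis of the lever (along the jig's y), in the middle of the clevis: x = +100, y = 0, z = 103 mm in the jig's frame.
- foot: The sprung foot under the lever: flat rubber pad 28 mm in diameter on a spindle with 16 mm travel, 2 N/mm; with the lever level on the seated tube it is pressed in 8 mm (about 18 N). Origin on the lever's centre line, 100 mm from the pivot; the pad's face is 42 mm from it along the foot's own -z when unpressed.
- round_tube: Loose dark steel round tube offcut, 42 mm outside diameter, 90 mm long, 0.35 kg, lying on the table. Its y axis is the tube's axis; the origin is on the outer skin at mid length (the underside as it lies at first).
- tube_mid (a point): Middle of the round tube, on its axis, halfway along; 21 mm above the table at first. Its y axis is the tube's axis.
- square_tube: Loose dark steel square tube offcut, 40 x 40 mm, 110 mm long along its y axis, lying on the table: not to be used. Origin at the centre of its underside.
- gauge_block: Loose bright steel block with holes, 50 x 76 x 25 mm, behind the jig: leave alone. Origin at the centre of its underside.
- spray_can: Loose aerosol can, 59 mm diameter, 198 mm tall, upright at the back: leave alone. Origin at the centre of its underside.
- tape_measure: Loose yellow tape measure, 36 x 82 x 66 mm, at the back right: leave alone. Origin at the centre of its underside.
- toggle_clamp: Fixed toggle clamp standing in the middle of the table between the loose tubes and the jig, with an upright red handle: about 60 mm wide, 140 mm long, 194 mm tall; not used, but to be cleared when carrying. Origin on the table in its middle.
Not all that is in view belongs to the job. Leave any purple look-alike of the round_tube alone.

How it is judged:
By the outcome, as a careful person would: the job done as asked, in the order asked, and still so for the second after the job is handed in, while the arm keeps its last pose, push and grip.
It also fails if it takes over 66 s, if anything falls off the work surface, if the arm or the gripper's body presses on something with over 40 N, if the wrist force passes 120 N, or if a joint passes its speed limit or range.

### The arm

A 6-joint arm with a two-finger parallel gripper is mounted at the origin on the work surface; the furniture and walls round the work are solid. World frame = base frame: x ahead of the robot, y to its left, z up, the work surface at z = 0. Lengths are in m, angles in rad, forces in N, time in s.
With the tool pointing down it reaches from about 0.25 to 0.775 m from the base axis. Payload 4 kg.
Tool frame: the origin (TCP) lies at the very end of the fingers, on their centre line; the grasp point (between the pads) lies 19 mm behind it (manip.grip_point_offset is the distance from the TCP to the grasp point, in m); z points along the fingers, y is the line along which they close (so a half turn about z gives the same grasp; the last joint's range is limited). The gripper opens to 85 mm and grips with 20 to 120 N. Pads are 22 mm wide; open, the fingers measure 114 mm over their backs; the gripper's body (76 mm by 85 mm) begins 54 mm behind the grasp point. The pads swing forward as they close: fully open they stand 13 mm farther back than shut.
Start: joints at [1.137, 0.087, 1.371, -0, 1.684, -0.103], TCP at [0.179, 0.52, 0.193] pointing down, gripper open.
Joint ranges: [-3.1, 3.1], [-0.76, 2.03], [0.27, 2.55], [-1.08, 4.22], [0.17, 2.65], [-2.57, 2.57]. Speed limits (rad/s): [2.79, 2.79, 3.14, 3.14, 3.14, 3.14].

### API

Orientations are given as a unit quaternion [x, y, z, w].
In Python, from workcell import manip, optics, order gives the robot as it stands. The module is installed in compiled form; this text tells all that it offers.
- The arm moves only by the tool apply_moves, never from a script. Its argument "targets" is a list of rows, each an object with "jaw": the opening, from 0 (shut) to 1 (fully open); "dp": the shift along the world's x, y, z in units of 200 mm (1.0 is 200 mm), a list of three; "twist": the turn, a rotation vector about the world's x, y, z in units of 45 degrees (1.0 is 45 degrees), a list of three. In form: [{"jaw": jaw, "dp": [dx, dy, dz], "twist": [wx, wy, wz]}, ...]. A call has 1 to 20 rows; each row is the pose to reach, as a shift and turn from the pose commanded when the call began; what a row does not reach only later rows make up. A row lasts 1/10 s, in which the tool goes at most 50 mm and 8.59 degrees, less where a joint would pass 70% of its speed; a pose out of reach is approached as far as the arm can. A call with a number of a shift or a turn outside -1 to 1 is refused whole. A call with a gripper value outside its range is refused whole. The fingers move at their own pace and stop on an object; "grip_force" is the grip in N (left out, the last holds). Time passes only in rows, so rows that repeat a pose let the fingers close. It gives the time, the measured TCP pose, the force, the opening and the grip force at its end, in the units of the state.
- manip.observe(): the state, without advancing time (a new reading comes with each control period).
- optics.read_camera(name): name is "side" or "top"; returns (picture, depth): 384x512x3 uint8, red, green, blue; 384x512 float32, m along the optical axis (not along the pixel's ray), 0 where there is no reading.
- optics.calibration(name): a dict with "fovy" (degrees; the focal length in pixels is half the picture's height over the tangent of half this angle, whatever the lens; pixels are square), "cx", "cy" (the principal point, pixels), "k1" (the pictures are not rectified: a ray, as slopes to the right and down, at radius r is drawn at 1 + k1 r^2 times it, then the intrinsics apply), "cam_to_world" (4x4, takes a point from camera to world coordinates). Camera axes: x right, y up, looking along -z (the intrinsics and any distortion apply to the point x, -y, -z); pixel columns grow to the right and rows downward; lengths in m; the calibration is good to about 2 mm. A picture is of the moment at which its call begins. calibration takes no time and is no camera call.
- order.close_job(): hands the job in; it is judged then, once.
The state is a dict: "time": time; "joints": joint angles; "dq": joint speeds; "tau": joint torques, N m; "position": TCP position; "eef_rot": TCP orientation; "wrist_force": force on the tool from outside, world axes, zero at the start; "torque": the same for the moment, N m; "opening": finger opening in m; "finger_force": force on a finger pad.
Only numpy, scipy, OpenCV 4.12 (cv2) and the standard library are available. Lean on these libraries where they do the work, as an engineer would, in place of code of your own. Each camera call takes 0.05 s, during which the arm holds its last target. There are 200 camera calls.

## Working session

There is one attempt and no reset: what is moved stays moved. The work goes in short steps, Python scripts to look and compute and a tool call to move; the robot and the scene stay as the last step left them, time stands still between calls to the robot, and variables do not carry over. Pictures are saved under pics/ and viewed, at most 10 in all, crops included, and the job is handed in when it is done.

Besides the shell and the picture viewer there is one more tool, called after "Request:" as name(argument=value, ...) on one line, values as JSON. apply_moves: Moves the arm, as the interface text tells. Its arguments: {"type":"object","properties":{"targets":{"type":"array"},"grip_force":{"type":"number"}},"required":["targets"]}

```bash
mkdir -p pics
cat > h.py <<'E'
import numpy as np, cv2
from workcell import manip, optics, order
def shot(n):
    im,d=optics.read_camera(n); np.savez(f'{n}.npz',im=im,d=d); return im,d
def load(n):
    z=np.load(f'{n}.npz'); return z['im'],z['d']
def pts(n,uv,dep):
    c=optics.calibration(n); f=192/np.tan(np.radians(c['fovy']/2))
    uv=np.asarray(uv,float).reshape(-1,1,2)
    K=np.array([[f,0,c['cx']],[0,f,c['cy']],[0,0,1.]])
    s=cv2.undistortPoints(uv,K,np.array([c['k1'],0,0,0.])).reshape(-1,2)
    dep=np.asarray(dep,float).reshape(-1)
    P=np.c_[s[:,0]*dep,-s[:,1]*dep,-dep,np.ones(len(dep))]
    return (P@np.asarray(c['cam_to_world']).T)[:,:3]
def cloud(n):
    im,d=load(n); v,u=np.mgrid[:384,:512]
    P=pts(n,np.c_[u.ravel(),v.ravel()],d.ravel()).reshape(384,512,3)
    P[d==0]=np.nan; return im,P
def save(im,name,s=1):
    cv2.imwrite(f'pics/{name}.png',cv2.resize(im[:,:,::-1],None,fx=s,fy=s,interpolation=cv2.INTER_CUBIC))
E
python3 - <<'E'
from h import *
for n in('top','side'):
    im,d=shot(n); save(im,n+'1',1.5)
    c=optics.calibration(n); print(n,c['fovy'],c['k1'],np.round(c['cam_to_world'],3).tolist())
print(manip.observe(), manip.grip_point_offset)
E
```

```text
top 53.42413890827333 0.015722182920895857 [[-0.096, 0.971, -0.221, 0.288], [-0.995, -0.094, 0.019, -0.083], [-0.002, 0.221, 0.975, 1.319], [0.0, 0.0, 0.0, 1.0]]
side 47.041035832977066 -0.13518229476914512 [[0.924, 0.267, -0.275, 0.189], [-0.382, 0.599, -0.704, -1.021], [-0.023, 0.755, 0.655, 1.054], [0.0, 0.0, 0.0, 1.0]]
{'time': 0.1, 'joints': array([ 1.13688940e+00,  8.79379577e-02,  1.37212621e+00, -1.20568116e-05,
        1.68361017e+00, -1.03091963e-01]), 'dq': array([ 0.00037958, -0.0014086 , -0.0013176 ,  0.0001678 , -0.00117016,
        0.00015368]), 'tau': array([ 2.54604478e-03, -3.53013682e+01, -3.14219391e+01, -6.43991757e-05,
        7.98341527e-03,  1.08042437e-05]), 'position': array([0.17842653, 0.51968982, 0.19181347]), 'eef_rot': array([ 1.64654841e-01,  9.86350698e-01, -1.00513499e-03, -2.70342759e-04]), 'wrist_force': array([ 1.15843978, -0.47834653, -1.05860293]), 'torque': array([ 0.0336257 ,  0.03752601, -0.01241458]), 'finger_force': 0.0, 'opening': 0.08555697429750324} 0.0187
```

View pics/top1.png

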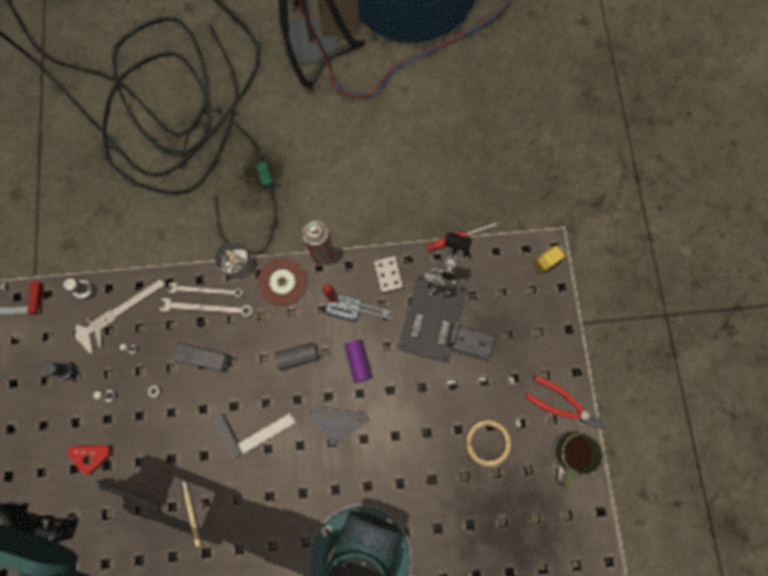

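View pics/side1.png

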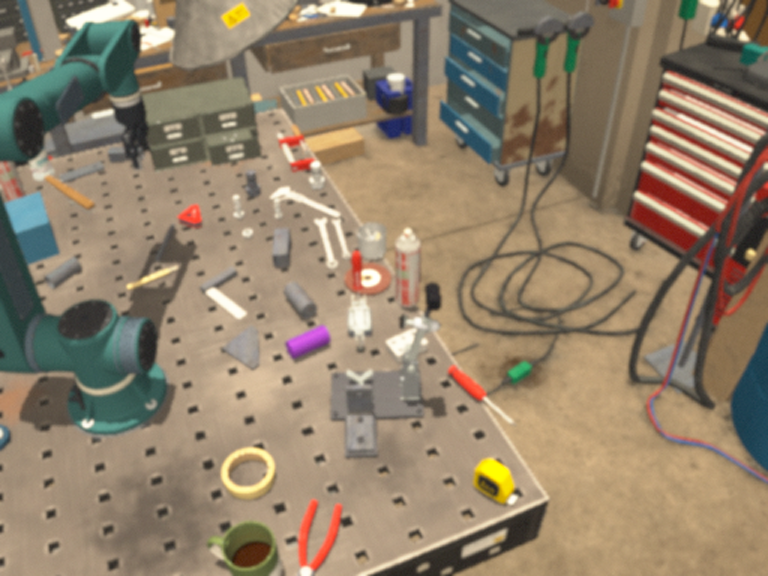

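The top picture shows the jig plate at (432,322) with its bracket at (472,341) and the black grip at (458,242). There are three tube candidates: a dark one at (297,356), a dark one at (202,357) and a purple one at (358,361). The side picture shows another dark cylinder at (62,271). I'll enlarge to confirm which is the round tube and measure it with depth.

Run:
```python
from h import *
a,_=load('top'); b,_=load('side')
A=cv2.resize(a[140:265,110:350],(768,400),interpolation=cv2.INTER_CUBIC)
save(A,'topcrop')
B=cv2.resize(b[130:310,130:310],(600,600),interpolation=cv2.INTER_CUBIC)
save(B,'sidecrop')
im,P=cloud('top')
np.set_printoptions(precision=3,suppress=True)
for n,u,v in [('round',198,237),('sq',135,238),('purple',238,241),('plate',297,215),('brk',315,227),('grip',305,161),('table',260,300)]:
    print(n,P[v,u],im[v,u])
im,P=cloud('side')
for n,u,v in [('round',200,199),('sq',188,165),('left',41,181),('grip',288,197),('brk',241,290)]:
    print(n,P[v,u],im[v,u])
```

```text
round [0.437 0.101 0.038] [104  99  98]
sq [0.454 0.31  0.04 ] [106 100  96]
purple [ 0.411 -0.031  0.039] [122  66 129]
plate [ 0.479 -0.238  0.038] [139 134 125]
brk [ 0.435 -0.296  0.02 ] [102  97  93]
grip [ 0.594 -0.249  0.284] [31 27 28]
table [ 0.213 -0.086 -0.001] [125 111  96]
round [0.436 0.086 0.039] [172 167 159]
sq [0.453 0.293 0.034] [178 169 160]
left [-0.09   0.431  0.036] [136 135 130]
grip [ 0.591 -0.264  0.281] [60 55 55]
brk [ 0.431 -0.308  0.019] [152 145 138]
```

View pics/topcrop.png

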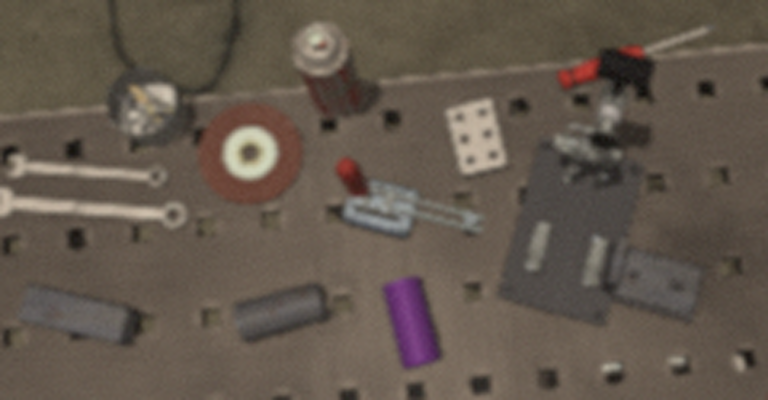

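View pics/sidecrop.png

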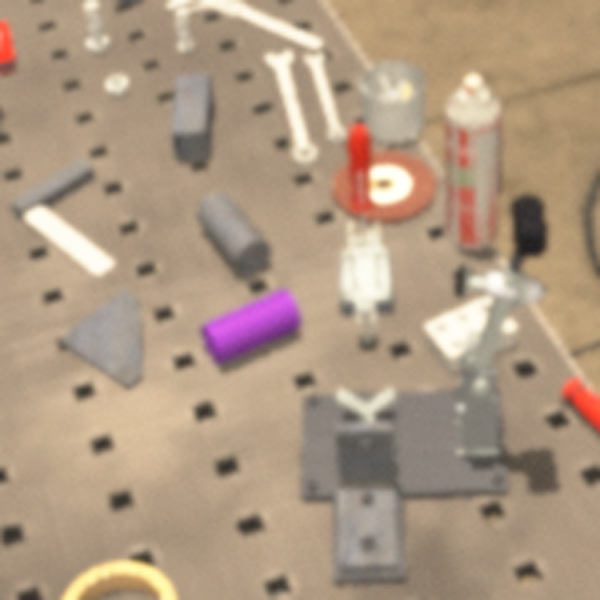

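The crops confirm the target: the dark tube with a rounded top and round end, topcrop (282,312), is the round_tube. The one at (78,312) is flat-topped and square, and (411,322) is the purple look-alike. The plate corners are at about (540,140), (640,165), (605,322) and (500,295), and the cradles are the bright strips at (537,245) and (596,262). I'll fit poses from the clouds.

```bash
cat > fit.py <<'E'
from h import *
np.set_printoptions(precision=4,suppress=True)
def roi(n,x0,x1,y0,y1,z0,z1):
    im,P=cloud(n); P=P.reshape(-1,3); c=im.reshape(-1,3)
    m=(P[:,0]>x0)&(P[:,0]<x1)&(P[:,1]>y0)&(P[:,1]<y1)&(P[:,2]>z0)&(P[:,2]<z1); return P[m],c[m]
E
python3 - <<'E'
from fit import *
from scipy.optimize import least_squares
for n in('top','side'):
    print('==',n)
    t,_=roi(n,.2,.35,-.1,.1,-.02,.02); print('table z',np.median(t[:,2]))
    p,_=roi(n,.38,.5,.03,.16,.012,.06)
    r=cv2.minAreaRect((p[:,:2]*1000).astype(np.float32)); print('tube rect',r,len(p),p[:,2].max(),np.percentile(p[:,2],95))
    # cylinder fit radius 21, horizontal axis
    def f(q):
        s,c=np.sin(q[2]),np.cos(q[2]); d=-(p[:,0]-q[0])*s+(p[:,1]-q[1])*c  # along (c,s) normal is (-s,c)
        return np.hypot(d,p[:,2]-q[3])-.021
    o=least_squares(f,[.437,.095,1.75,.021],loss='soft_l1',f_scale=.002); q=o.x
    al=(p[:,0]-q[0])*np.cos(q[2])+(p[:,1]-q[1])*np.sin(q[2])
    lo,hi=np.percentile(al,[1,99]);m=(lo+hi)/2
    print('cyl',q,'yaw of axis deg',np.degrees(q[2]),'len',hi-lo,'mid',q[0]+m*np.cos(q[2]),q[1]+m*np.sin(q[2]),'rms',np.sqrt(np.mean(f(q)**2)))
    p,_=roi(n,.37,.62,-.37,-.12,.005,.014); r=cv2.minAreaRect((p[:,:2]*1000).astype(np.float32)); print('plate',r,len(p),np.median(p[:,2]))
    p,_=roi(n,.52,.66,-.33,-.2,.24,.30); print('grip',p.mean(0),p.min(0),p.max(0),len(p))
    p,_=roi(n,.38,.53,-.27,-.17,.033,.046); print('cradle',p.mean(0),len(p)); 
    if len(p): print(cv2.minAreaRect((p[:,:2]*1000).astype(np.float32)))
    p,_=roi(n,.38,.53,-.35,-.2,.07,.1); print('brk',p.mean(0),len(p))
    if len(p): print(cv2.minAreaRect((p[:,:2]*1000).astype(np.float32)))
    p,_=roi(n,.3,.6,-.08,.08,.06,.25); print('clamp',p.min(0),p.max(0))
E
```

```text
== top
table z -0.00012474376812021681
tube rect ((439.4113464355469, 104.92950439453125), (42.63019561767578, 89.84916687011719), 9.914522171020508) 339 0.04666226744045909 0.04404971051589575
cyl [ 0.6025 -0.8041  1.7478  0.0206] yaw of axis deg 100.14311270311615 len 0.08858660070693647 mid 0.4398344709885791 0.1048506297706916 rms 0.002128853710464488
plate ((493.8074035644531, -249.07391357421875), (246.18760681152344, 238.41175842285156), 88.41265869140625) 1480 0.00926797240433841
grip [ 0.5957 -0.2503  0.2766] [ 0.577  -0.2753  0.2424] [ 0.6149 -0.2244  0.2846] 179
cradle [ 0.4709 -0.2113  0.0376] 51
((466.1792297363281, -209.92039489746094), (92.52196502685547, 49.962257385253906), 68.62671661376953)
brk [ 0.4506 -0.2481  0.0883] 55
((450.7361755371094, -248.37225341796875), (10.210783004760742, 48.946868896484375), 68.34424591064453)
clamp [ 0.5095 -0.079   0.06  ] [0.5595 0.0206 0.1955]
== side
table z -0.00012261650296074844
tube rect ((438.27325439453125, 103.68421173095703), (41.58314895629883, 92.9759292602539), 10.558060646057129) 249 0.04685326482343122 0.0439821134730574
cyl [ 0.4692 -0.0815  1.7281  0.0216] yaw of axis deg 99.01547718041671 len 0.09010947975532299 mid 0.43983897944556 0.1036885992174955 rms 0.002044074254152396
plate ((489.28753662109375, -246.9703369140625), (276.46942138671875, 195.0728302001953), 76.44757843017578) 1337 0.009823824400284842
grip [ 0.5947 -0.2598  0.2757] [ 0.5776 -0.2807  0.2414] [ 0.6189 -0.2248  0.2853] 191
cradle [ 0.4608 -0.2287  0.039 ] 70
((465.6029968261719, -212.93899536132812), (96.45895385742188, 48.720909118652344), 68.05702209472656)
brk [ 0.4503 -0.2528  0.0842] 125
((451.3140869140625, -249.94808959960938), (15.90895938873291, 49.18244934082031), 68.56617736816406)
clamp [ 0.5098 -0.0788  0.0602] [0.5629 0.017  0.196 ]
```

```bash
cat > jig.py <<'E'
from fit import *
def tojig(P,o,yaw):
    c,s=np.cos(yaw),np.sin(yaw); d=P[:,:2]-o
    return np.c_[d[:,0]*c+d[:,1]*s,-d[:,0]*s+d[:,1]*c,P[:,2]]
if __name__=='__main__':
  yaw=np.radians(-21.6); o=np.array([.4675,-.2035])
  for n in('top','side'):
    p,c=roi(n,.35,.65,-.4,-.1,-.01,.3); q=tojig(p,o,yaw)
    def st(nm,m):
        a=q[m]; 
        if len(a)<5: print(n,nm,len(a)); return
        r=cv2.minAreaRect((a[:,:2]*1000).astype(np.float32))
        print(n,nm,len(a),'x',np.percentile(a[:,0],[3,50,97])*1e3,'y',np.percentile(a[:,1],[3,50,97])*1e3,'rect',np.round(r[0],1),np.round(r[1],1),round(r[2],1))
    X,Y,Z=q.T
    st('cr+',(abs(X)<.045)&(Y>.015)&(Y<.05)&(Z>.02)&(Z<.05))
    st('cr-',(abs(X)<.045)&(Y>-.043)&(Y<-.01)&(Z>.02)&(Z<.05))
    st('brk top',(abs(X)<.045)&(Y>-.08)&(Y<-.03)&(Z>.08)&(Z<.096))
    st('brk up',(abs(X)<.045)&(Y>-.08)&(Y<-.03)&(Z>.03)&(Z<.08))
    st('grip',(X>.11)&(Z>.255))
    st('clevis',(X>.06)&(X<.13)&(Z>.06)&(Z<.11))
    st('footlever',(X>.06)&(X<.13)&(Z>.11)&(Z<.25))
    dark=(Z>.005)&(Z<.014); st('plate',dark)
    # plate edges: x min, y max
    e=dark&(abs(Y)<.04)&(X<0)&(X>-.09); print('plate xmin',X[e].min() if e.any() else 0)
    lum=c.sum(1)
E
python3 jig.py
```

```text
top cr+ 56 x [-23.4281   6.1272  25.1483] y [26.453  33.2152 39.531 ] rect [ 0.5 33. ] [50.9 13.5] 0.4
top cr- 59 x [-22.6169   7.3458  25.5992] y [-37.835  -28.8799 -22.1994] rect [  1.2 -32.4] [50.  21.3] 0.1
top brk top 53 x [-22.4      1.0607  24.3598] y [-52.978  -47.955  -43.0747] rect [  0.9 -48.1] [48.9 10.1] 0.2
top brk up 33 x [-23.138   -7.7682  25.4395] y [-50.6201 -43.1147 -31.3975] rect [  0.1 -38. ] [51.2 20. ] 11.3
top grip 175 x [126.2612 135.4782 150.4283] y [-19.6547   4.094   27.1533] rect [140.    3.6] [29.1 49.7] 0.7
top clevis 77 x [ 83.5986  94.264  111.604 ] y [-18.1052  16.9875  43.0487] rect [96.8 11.8] [65.7 29.7] 79.7
top footlever 198 x [ 82.303  102.5749 127.739 ] y [-13.0299   5.0425  32.1115] rect [105.6   9.3] [55.8 48.3] 51.4
top plate 1507 x [-55.0454  31.1972 115.5411] y [-128.9676   -1.1815   60.3082] rect [ 43.2 -30.5] [283.2 294.7] 20.0
plate xmin -0.07553542281435292
side cr+ 71 x [-22.4366   4.2799  26.2409] y [22.0973 29.1896 38.5834] rect [ 2.  31.1] [49.  18.4] 0.8
side cr- 0
side brk top 89 x [-21.6292   3.6597  26.4739] y [-56.3691 -52.3455 -44.545 ] rect [  2.4 -49.1] [48.4 15.9] 0.0
side brk up 194 x [-21.6146   2.0331  25.5946] y [-57.5168 -54.1786 -50.7396] rect [  1.5 -52.4] [12.4 49.6] 88.5
side grip 187 x [127.223  139.0306 152.1235] y [-24.319   -9.6916  24.5132] rect [140.   1.] [27.8 54.7] 0.7
side clevis 159 x [ 84.8789  96.7126 115.5404] y [-23.1623 -15.6795  39.9361] rect [100.5   9.4] [69.6 35.4] 80.9
side footlever 321 x [ 84.6208 109.4531 128.3087] y [-16.6103  -4.5685  20.9065] rect [98.4  5.5] [46. 57.] 33.2
side plate 1367 x [-55.4474  37.1407 120.9355] y [-145.7735  -17.6366   60.1943] rect [ 47.5 -31.8] [288.1 292.8] 20.7
plate xmin -0.058297968957089635
```

Both cameras agree to about 1 mm. The tube's middle is at (0.440, 0.104) with its axis at yaw 100°, and the jig origin is at (0.469, -0.203) with yaw -21.3°. I'll move toward the tube now.

Request:
apply_moves(targets=[{"jaw": 1,"dp": [0.65,-1.0,0],"twist": [0,0,-0.667]},{"jaw": 1,"dp": [0.65,-1.0,0],"twist": [0,0,-0.667]},{"jaw": 1,"dp": [0.65,-1.0,0],"twist": [0,0,-0.667]},{"jaw": 1,"dp": [0.65,-1.0,0],"twist": [0,0,-0.667]},{"jaw": 1,"dp": [0.65,-1.0,0],"twist": [0,0,-0.667]},{"jaw": 1,"dp": [0.65,-1.0,0],"twist": [0,0,-0.667]}], grip_force=60)

```text
time: 0.7
position: [0.3106, 0.3167, 0.1926]
eef_rot: [0.418, 0.909, -0.001, 0.001]
wrist_force: [0.1, 0.7, -0.4]
opening: 0.0854
finger_force: 0.0
```

Request:
apply_moves(targets=[{"jaw": 1,"dp": [0.655,-1.0,-0.3],"twist": [0,0,-0.689]},{"jaw": 1,"dp": [0.655,-1.0,-0.3],"twist": [0,0,-0.689]},{"jaw": 1,"dp": [0.655,-1.0,-0.3],"twist": [0,0,-0.689]},{"jaw": 1,"dp": [0.655,-1.0,-0.3],"twist": [0,0,-0.689]},{"jaw": 1,"dp": [0.655,-1.0,-0.3],"twist": [0,0,-0.689]},{"jaw": 1,"dp": [0.655,-1.0,-0.3],"twist": [0,0,-0.689]},{"jaw": 1,"dp": [0.655,-1.0,-0.3],"twist": [0,0,-0.689]}])

```text
time: 1.4
position: [0.4393, 0.1202, 0.1321]
eef_rot: [0.643, 0.766, -0.0, -0.001]
wrist_force: [-0.3, 0.5, 0.1]
opening: 0.0855
finger_force: 0.0
```

Request:
apply_moves(targets=[{"jaw": 1,"dp": [0.0025,-0.08,-0.2],"twist": [0,0,0]},{"jaw": 1,"dp": [0.0025,-0.08,-0.4],"twist": [0,0,0]},{"jaw": 1,"dp": [0.0025,-0.08,-0.55],"twist": [0,0,0]},{"jaw": 1,"dp": [0.0025,-0.08,-0.635],"twist": [0,0,0]},{"jaw": 1,"dp": [0.0025,-0.08,-0.635],"twist": [0,0,0]},{"jaw": 1,"dp": [0.0025,-0.08,-0.635],"twist": [0,0,0]}])

```text
time: 2.0
position: [0.4402, 0.1057, 0.0067]
eef_rot: [0.642, 0.767, 0.0, 0.0]
wrist_force: [0.8, 0.8, -0.0]
opening: 0.0857
finger_force: 0.0
```

Request:
apply_moves(targets=[{"jaw": 0.2,"dp": [0,0,0],"twist": [0,0,0]},{"jaw": 0.2,"dp": [0,0,0],"twist": [0,0,0]},{"jaw": 0.2,"dp": [0,0,0],"twist": [0,0,0]},{"jaw": 0.2,"dp": [0,0,0],"twist": [0,0,0]},{"jaw": 0.2,"dp": [0,0,0],"twist": [0,0,0]},{"jaw": 0.2,"dp": [0,0,0],"twist": [0,0,0]},{"jaw": 0.2,"dp": [0,0,0],"twist": [0,0,0]},{"jaw": 0.2,"dp": [0,0,0],"twist": [0,0,0]}])

```text
time: 2.8
position: [0.4401, 0.1041, 0.0059]
eef_rot: [0.643, 0.766, -0.0, -0.0]
wrist_force: [-0.5, 0.2, 0.5]
opening: 0.0169
finger_force: 0.0
```

The jaws closed to 17 mm with no force, so nothing is between them. I'll look.

Run:
```python
from fit import *
a,d=shot('side'); b,_=shot('top')
A=cv2.resize(a[120:260,130:270],(400,400),interpolation=cv2.INTER_CUBIC)
B=cv2.resize(b[170:290,130:250],(400,400),interpolation=cv2.INTER_CUBIC)
save(np.hstack([A,B]),'miss')
print(manip.observe())
```

```text
{'time': 2.9, 'joints': array([ 0.1069, -0.0112,  1.8567, -0.    ,  1.2961, -0.068 ]), 'dq': array([-0.0005, -0.001 ,  0.0003, -0.0002, -0.0015,  0.0008]), 'tau': array([ -0.0048, -27.5207, -28.001 ,  -0.0004,   0.0009,   0.    ]), 'position': array([0.4401, 0.1042, 0.0059]), 'eef_rot': array([ 0.6426,  0.7662, -0.    , -0.    ]), 'wrist_force': array([-0.2293, -0.8186, -0.1087]), 'torque': array([0.0604, 0.0362, 0.0438]), 'finger_force': 0.0, 'opening': 0.017219721314616743}
```

View pics/miss.png

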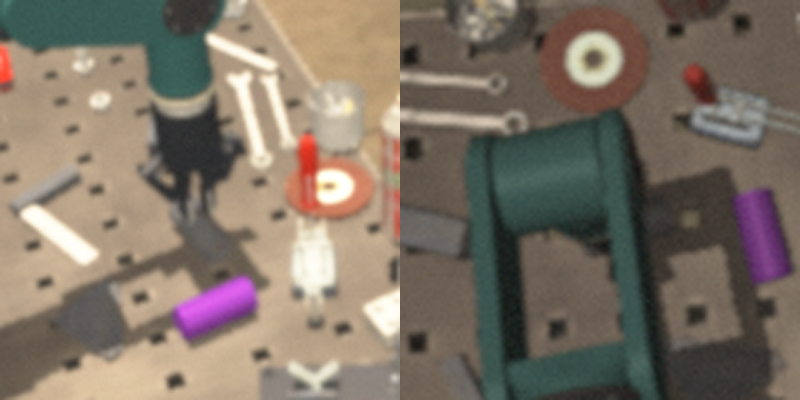

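In the left crop the closed fingers stand at (190,210), and the tube appears at (208,235) in front of them. I'll check the geometry in the depth.

```bash
cat >> h.py <<'E'
def proj(n,P):
    c=optics.calibration(n); f=192/np.tan(np.radians(c['fovy']/2))
    q=np.linalg.inv(np.asarray(c['cam_to_world']))@np.r_[P,1]; s=np.array([q[0],-q[1]])/-q[2]
    r=s@s; s=s*(1+c['k1']*r); return s*f+[c['cx'],c['cy']]
E
python3 - <<'E'
from fit import *
print(proj('side',[.44,.104,.006]),proj('side',[.44,.104,.021]), proj('side',[.4398+.045*.174,.1043-.045*.985,.021]))
im,P=cloud('side')
for z0,z1 in((.008,.02),(.02,.035),(.035,.05),(.05,.065),(.065,.09),(.09,.12),(.12,.16)):
    p,_=roi('side',.36,.54,-.02,.2,z0,z1)
    if len(p): print(z0,len(p),p.min(0),p.max(0),np.median(p,0))
for v in range(180,222,4): print(v,[tuple(np.round(P[v,u]*1000).astype(int)) for u in range(188,220,6)])
E
```

```text
[200.4752 202.4953] [200.0574 199.3452] [206.0583 206.6635]
0.008 37 [ 0.3844 -0.0155  0.008 ] [0.5245 0.1449 0.0194] [0.4589 0.0707 0.0132]
0.02 105 [ 0.4108 -0.0183  0.0203] [0.5392 0.1446 0.0349] [0.4292 0.0656 0.0266]
0.035 127 [ 0.406  -0.0181  0.0351] [0.4619 0.1496 0.0498] [0.442  0.0881 0.0397]
0.05 39 [ 0.4173 -0.0199  0.0503] [0.5398 0.1145 0.0648] [0.4463 0.0954 0.0581]
0.065 68 [ 0.4068 -0.0169  0.0653] [0.5385 0.1151 0.0894] [0.4491 0.0945 0.0759]
0.09 169 [ 0.3916 -0.0005  0.0904] [0.5395 0.1234 0.12  ] [0.4513 0.0945 0.1044]
0.12 303 [0.3749 0.0048 0.1202] [0.5398 0.1236 0.16  ] [0.4352 0.0909 0.1415]
180 [(np.int64(439), np.int64(264), np.int64(-12)), (np.int64(424), np.int64(87), np.int64(128)), (np.int64(451), np.int64(114), np.int64(98)), (np.int64(469), np.int64(102), np.int64(101)), (np.int64(517), np.int64(206), np.int64(5)), (np.int64(539), np.int64(201), np.int64(2))]
184 [(np.int64(405), np.int64(101), np.int64(105)), (np.int64(422), np.int64(83), np.int64(114)), (np.int64(448), np.int64(108), np.int64(85)), (np.int64(490), np.int64(195), np.int64(3)), (np.in
[... 1862 characters left out ...]
), np.int64(1)), (np.int64(444), np.int64(55), np.int64(2)), (np.int64(465), np.int64(53), np.int64(-5)), (np.int64(482), np.int64(38), np.int64(2))]
216 [(np.int64(382), np.int64(65), np.int64(-2)), (np.int64(400), np.int64(52), np.int64(3)), (np.int64(419), np.int64(46), np.int64(0)), (np.int64(441), np.int64(52), np.int64(-14)), (np.int64(458), np.int64(33), np.int64(-3)), (np.int64(477), np.int64(24), np.int64(-3))]
220 [(np.int64(376), np.int64(43), np.int64(1)), (np.int64(395), np.int64(39), np.int64(-4)), (np.int64(413), np.int64(28), np.int64(-1)), (np.int64(422), np.int64(-22), np.int64(42)), (np.int64(439), np.int64(-35), np.int64(47)), (np.int64(459), np.int64(-34), np.int64(38))]
```

The fingertips look to be at z of about 0.05, resting above the tube, while the reported TCP is 0.006. I'll raise the arm clear and measure the true fingertip position.

Request:
apply_moves(targets=[{"jaw": 0.2,"dp": [0,0,0.2],"twist": [0,0,0]},{"jaw": 0.2,"dp": [0,0,0.4],"twist": [0,0,0]},{"jaw": 0.2,"dp": [0,0,0.6],"twist": [0,0,0]},{"jaw": 0.2,"dp": [0,0,0.6],"twist": [0,0,0]},{"jaw": 0.2,"dp": [0,0,0.6],"twist": [0,0,0]}])

```text
time: 3.4
position: [0.441, 0.1043, 0.1272]
eef_rot: [0.643, 0.766, 0.001, 0.001]
wrist_force: [-0.9, 0.0, -0.3]
opening: 0.0169
finger_force: 0.0
```

Run:
```python
from fit import *
a,d=shot('side'); b,_=shot('top'); s=manip.observe(); print(s['position'],s['opening'])
print('tcp px',proj('side',s['position']))
save(np.hstack([cv2.resize(a[130:250,140:260],(400,400),interpolation=cv2.INTER_CUBIC),cv2.resize(b[190:290,150:250],(400,400),interpolation=cv2.INTER_CUBIC)]),'raised')
for z0 in np.arange(.05,.25,.015):
    p,_=roi('side',.37,.52,.03,.16,z0,z0+.015)
    if len(p): print(round(z0,3),len(p),p.min(0),p.max(0),np.median(p,0))
p,_=roi('side',.38,.5,.03,.16,.012,.048); print(cv2.minAreaRect((p[:,:2]*1000).astype(np.float32)))
```

```text
[0.4392 0.1041 0.1246] 0.01701228093633142
tcp px [196.8135 176.4952]
0.155 3 [0.4273 0.0923 0.1665] [0.4498 0.0986 0.1695] [0.431  0.0941 0.169 ]
0.17 39 [0.4178 0.0883 0.1709] [0.4614 0.1093 0.1846] [0.4469 0.0962 0.1781]
0.185 43 [0.4159 0.085  0.1852] [0.4621 0.1171 0.1997] [0.4326 0.095  0.1919]
0.2 54 [0.4028 0.083  0.2001] [0.4811 0.1135 0.2146] [0.4492 0.0939 0.2098]
0.215 104 [0.3943 0.0789 0.2151] [0.4898 0.1216 0.23  ] [0.4501 0.096  0.2211]
0.23 96 [0.3864 0.0792 0.23  ] [0.4939 0.1206 0.2448] [0.4498 0.0904 0.2374]
0.245 138 [0.3739 0.0773 0.2451] [0.5019 0.1153 0.26  ] [0.4405 0.0895 0.2534]
((439.2916259765625, 104.05462646484375), (43.525146484375, 96.98100280761719), 8.959479331970215)
```

View pics/raised.png

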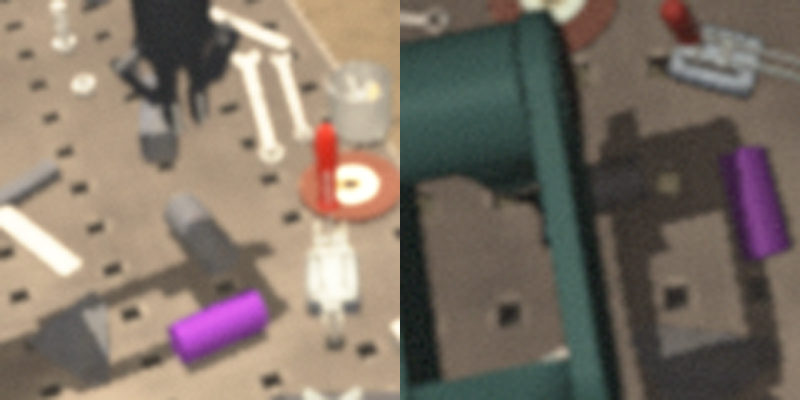

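The fingertips' lowest points are at z of about 0.166, at crop (165–195,115), while the reported TCP is 0.125. The real tips stand about 40 mm behind the reported TCP along the tool, and x and y agree. I'll allow for that and descend carefully, watching the force.

Request:
apply_moves(targets=[{"jaw": 1,"dp": [0,0,0],"twist": [0,0,0]},{"jaw": 1,"dp": [0,0,0],"twist": [0,0,0]},{"jaw": 1,"dp": [0,0,0],"twist": [0,0,0]},{"jaw": 1,"dp": [0,0,0],"twist": [0,0,0]},{"jaw": 1,"dp": [0,0,-0.2],"twist": [0,0,0]},{"jaw": 1,"dp": [0,0,-0.4],"twist": [0,0,0]},{"jaw": 1,"dp": [0,0,-0.55],"twist": [0,0,0]},{"jaw": 1,"dp": [0,0,-0.65],"twist": [0,0,0]},{"jaw": 1,"dp": [0,0,-0.72],"twist": [0,0,0]},{"jaw": 1,"dp": [0,0,-0.76],"twist": [0,0,0]},{"jaw": 1,"dp": [0,0,-0.76],"twist": [0,0,0]},{"jaw": 1,"dp": [0,0,-0.76],"twist": [0,0,0]}])

```text
time: 4.7
position: [0.4408, 0.1043, -0.0254]
eef_rot: [0.643, 0.766, 0.0, 0.0]
wrist_force: [0.2, 0.3, 0.2]
opening: 0.0851
finger_force: 0.0
```

Request:
apply_moves(targets=[{"jaw": 1,"dp": [0,0,-0.03],"twist": [0,0,0]},{"jaw": 1,"dp": [0,0,-0.045],"twist": [0,0,0]},{"jaw": 1,"dp": [0,0,-0.045],"twist": [0,0,0]}])

```text
time: 5.0
position: [0.4399, 0.1042, -0.0353]
eef_rot: [0.643, 0.766, -0.0, -0.0]
wrist_force: [-0.8, 0.0, -1.1]
opening: 0.0856
finger_force: 0.0
```

Request:
apply_moves(targets=[{"jaw": 0.3,"dp": [0,0,0],"twist": [0,0,0]},{"jaw": 0.3,"dp": [0,0,0],"twist": [0,0,0]},{"jaw": 0.3,"dp": [0,0,0],"twist": [0,0,0]},{"jaw": 0.3,"dp": [0,0,0],"twist": [0,0,0]},{"jaw": 0.3,"dp": [0,0,0],"twist": [0,0,0]},{"jaw": 0.3,"dp": [0,0,0],"twist": [0,0,0]},{"jaw": 0.3,"dp": [0,0,0],"twist": [0,0,0]}])

```text
time: 5.7
position: [0.4407, 0.1042, -0.0346]
eef_rot: [0.643, 0.766, 0.0, 0.0]
wrist_force: [0.2, -0.2, 3.5]
opening: 0.0406
finger_force: 61.6
```

The tube is gripped: opening 41 mm, 62 N. Next I lift it and carry it round the near side of the toggle clamp.

Request:
apply_moves(targets=[{"jaw": 0.3,"dp": [0,0,0.1],"twist": [0,0,0]},{"jaw": 0.3,"dp": [0,0,0.3],"twist": [0,0,0]},{"jaw": 0.3,"dp": [0,0,0.55],"twist": [0,0,0]},{"jaw": 0.3,"dp": [-0.1,-0.1,0.75],"twist": [0,0,-0.05]},{"jaw": 0.3,"dp": [-0.25,-0.3,0.75],"twist": [0,0,-0.15]},{"jaw": 0.3,"dp": [-0.35,-0.5,0.75],"twist": [0,0,-0.25]},{"jaw": 0.3,"dp": [-0.35,-0.75,0.75],"twist": [0,0,-0.35]},{"jaw": 0.3,"dp": [-0.35,-0.75,0.75],"twist": [0,0,-0.35]},{"jaw": 0.3,"dp": [-0.35,-0.75,0.75],"twist": [0,0,-0.35]}])

```text
time: 6.6
position: [0.3687, -0.0466, 0.1133]
eef_rot: [0.743, 0.669, -0.001, -0.002]
wrist_force: [-0.5, -0.2, -4.6]
opening: 0.0408
finger_force: 62.4
```

Request:
apply_moves(targets=[{"jaw": 0.3,"dp": [0,-0.2,0],"twist": [0,0,-0.1]},{"jaw": 0.3,"dp": [0,-0.4,0],"twist": [0,0,-0.2]},{"jaw": 0.3,"dp": [0.1,-0.6,0],"twist": [0,0,-0.3]},{"jaw": 0.3,"dp": [0.2,-0.75,0],"twist": [0,0,-0.346]},{"jaw": 0.3,"dp": [0.3,-0.75,0],"twist": [0,0,-0.346]},{"jaw": 0.3,"dp": [0.3,-0.75,0],"twist": [0,0,-0.346]},{"jaw": 0.3,"dp": [0.3,-0.75,0],"twist": [0,0,-0.346]}])

```text
time: 7.3
position: [0.43, -0.1939, 0.1134]
eef_rot: [0.825, 0.566, -0.001, -0.002]
wrist_force: [-0.9, 0.3, -4.6]
opening: 0.0408
finger_force: 62.5
```

Request:
apply_moves(targets=[{"jaw": 0.3,"dp": [0.205,-0.015,0],"twist": [0,0,0]},{"jaw": 0.3,"dp": [0.205,-0.015,-0.1],"twist": [0,0,0]},{"jaw": 0.3,"dp": [0.205,-0.015,-0.25],"twist": [0,0,0]},{"jaw": 0.3,"dp": [0.205,-0.015,-0.4],"twist": [0,0,0]},{"jaw": 0.3,"dp": [0.205,-0.015,-0.46],"twist": [0,0,0]},{"jaw": 0.3,"dp": [0.205,-0.015,-0.46],"twist": [0,0,0]},{"jaw": 0.3,"dp": [0.205,-0.015,-0.46],"twist": [0,0,0]}])

```text
time: 8.0
position: [0.4718, -0.1986, 0.024]
eef_rot: [0.825, 0.565, 0.0, 0.001]
wrist_force: [0.9, 0.5, -3.6]
opening: 0.0404
finger_force: 62.9
```

Run:
```python
from jig import *
a,d=shot('side'); b,_=shot('top'); s=manip.observe(); print(s['position'],s['wrist_force'])
save(np.hstack([cv2.resize(a[190:310,200:300],(500,600),interpolation=cv2.INTER_CUBIC),cv2.resize(b[150:270,250:310],(300,600),interpolation=cv2.INTER_CUBIC)]),'over')
print(tojig(s['position'][None],np.array([.4691,-.2028]),np.radians(-21.3))*1e3)
```

```text
[ 0.4726 -0.1994  0.0252] [-0.349  -0.9347 -3.9611]
[[ 2.0611  4.4231 25.1933]]
```

View pics/over.png

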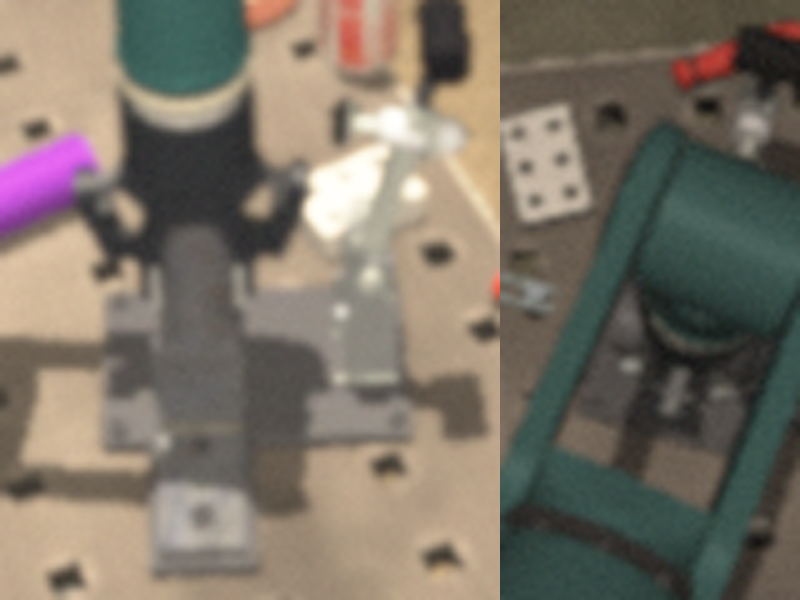

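The left crop shows the tube centred over the bracket (tube axis column about 203, bracket centre about 202). It is still above the cradles, with the lever raised clear to the right. I'll check against the depth.

```bash
python3 - <<'E'
from jig import *
o=np.array([.4691,-.2028]);yaw=np.radians(-21.3)
p,_=roi('side',.35,.65,-.4,-.1,-.01,.3); q=tojig(p,o,yaw)*1e3; X,Y,Z=q.T
for y0 in range(-54,40,8):
    m=(abs(X)<40)&(Y>y0)&(Y<=y0+8)&(Z>60)&(Z<110); a=q[m]
    if len(a): print(y0,len(a),'x',a[:,0].min(),a[:,0].max(),'zmax',np.percentile(a[:,2],95))
E
for i in 1 2 3; do python3 -c "
from workcell import manip;print(manip.observe()['position'])"; done
```

```text
-54 63 x -23.114795789521622 25.167495531532364 zmax 93.42871106366121
-46 23 x -17.783439340052656 22.375717933202314 zmax 102.68142827234142
-38 35 x -17.68236136323284 19.778956077980155 zmax 102.35863910329172
-30 34 x -17.4840737614336 19.86545047710051 zmax 102.60284446231869
-22 43 x -17.611015849857704 19.967025839945222 zmax 102.17304515302664
-14 70 x -31.532378179945248 32.101664809254636 zmax 106.08837220460457
-6 81 x -39.86709408669071 38.04399774523717 zmax 109.11133946246298
2 31 x -20.20168662274125 34.66091928442112 zmax 103.4273923615811
10 26 x -17.844575213087097 20.33394114212754 zmax 101.82624633760254
18 24 x -14.767562449514534 20.354524330053852 zmax 101.87095529859637
26 7 x -14.68859774044623 11.956841784131441 zmax 100.0356657289249
34 1 x -14.94117859081 -14.94117859081 zmax 92.24432705599328
[ 0.47262698 -0.19942774  0.02519335]
[ 0.47262698 -0.19942774  0.02519335]
[ 0.47262698 -0.19942774  0.02519335]
```

Request:
apply_moves(targets=[{"jaw": 0.3,"dp": [-0.005,0.002,-0.06],"twist": [0,0,0]},{"jaw": 0.3,"dp": [-0.005,0.002,-0.11],"twist": [0,0,0]},{"jaw": 0.3,"dp": [-0.005,0.002,-0.145],"twist": [0,0,0]},{"jaw": 0.3,"dp": [-0.005,0.002,-0.145],"twist": [0,0,0]},{"jaw": 0.3,"dp": [-0.005,0.002,-0.145],"twist": [0,0,0]}])

```text
time: 8.6
position: [0.47, -0.1984, -0.0064]
eef_rot: [0.826, 0.564, -0.0, -0.0]
wrist_force: [0.8, 0.3, -4.6]
opening: 0.0408
finger_force: 62.9
```

Request:
apply_moves(targets=[{"jaw": 0.3,"dp": [0,0,-0.005],"twist": [0,0,0]},{"jaw": 0.3,"dp": [0,0,-0.01],"twist": [0,0,0]},{"jaw": 0.3,"dp": [0,0,-0.01],"twist": [0,0,0]}])

```text
time: 8.9
position: [0.4709, -0.1988, -0.0075]
eef_rot: [0.826, 0.564, 0.0, 0.001]
wrist_force: [1.3, -0.3, -1.6]
opening: 0.0406
finger_force: 63.1
```

The tube just touches the V, since its weight is partly carried. Now I slide it toward the bracket.

Request:
apply_moves(targets=[{"jaw": 0.3,"dp": [-0.0036,-0.0093,0],"twist": [0,0,0]},{"jaw": 0.3,"dp": [-0.0072,-0.0186,0],"twist": [0,0,0]},{"jaw": 0.3,"dp": [-0.0072,-0.0186,0],"twist": [0,0,0]}])

```text
time: 9.2
position: [0.4695, -0.2025, -0.0075]
eef_rot: [0.826, 0.564, 0.001, 0.001]
wrist_force: [3.5, 0.2, -1.9]
opening: 0.0407
finger_force: 63.2
```

Request:
apply_moves(targets=[{"jaw": 0.3,"dp": [-0.0018,-0.0047,0],"twist": [0,0,0]},{"jaw": 0.3,"dp": [-0.0018,-0.0047,0],"twist": [0,0,0]}])

```text
time: 9.4
position: [0.4692, -0.2032, -0.0076]
eef_rot: [0.826, 0.564, 0.001, 0.001]
wrist_force: [4.5, 0.5, -0.1]
opening: 0.0408
finger_force: 63.3
```

Request:
apply_moves(targets=[{"jaw": 0.3,"dp": [-0.0018,-0.0047,0],"twist": [0,0,0]},{"jaw": 0.3,"dp": [-0.0018,-0.0047,0],"twist": [0,0,0]}])

```text
time: 9.6
position: [0.4692, -0.2033, -0.0075]
eef_rot: [0.826, 0.564, 0.001, 0.0]
wrist_force: [5.9, 3.7, 0.2]
opening: 0.0406
finger_force: 63.3
```

Request:
apply_moves(targets=[{"jaw": 0.3,"dp": [0.003,-0.007,0],"twist": [0,0,0]},{"jaw": 0.3,"dp": [0.003,-0.007,-0.003],"twist": [0,0,0]},{"jaw": 0.3,"dp": [0.003,-0.007,-0.003],"twist": [0,0,0]}])

```text
time: 9.9
position: [0.4692, -0.2032, -0.0077]
eef_rot: [0.825, 0.564, 0.002, -0.001]
wrist_force: [3.1, 8.1, 5.1]
opening: 0.0405
finger_force: 63.9
```

Butted: about 9 N along jig -y, and seated. Release and rise.

Request:
apply_moves(targets=[{"jaw": 0.6,"dp": [0,0,0],"twist": [0,0,0]},{"jaw": 0.8,"dp": [0,0,0],"twist": [0,0,0]},{"jaw": 1,"dp": [0,0,0],"twist": [0,0,0]},{"jaw": 1,"dp": [0,0,0],"twist": [0,0,0]},{"jaw": 1,"dp": [0,0,0],"twist": [0,0,0]},{"jaw": 1,"dp": [0,0,0.1],"twist": [0,0,0]},{"jaw": 1,"dp": [0,0,0.3],"twist": [0,0,0]},{"jaw": 1,"dp": [0,0,0.5],"twist": [0,0,0]},{"jaw": 1,"dp": [0,0,0.5],"twist": [0,0,0]}])

```text
time: 10.8
position: [0.4725, -0.2079, 0.0984]
eef_rot: [0.826, 0.564, 0.003, 0.006]
wrist_force: [-0.0, 0.6, 0.0]
opening: 0.0856
finger_force: 0.0
```

Request:
apply_moves(targets=[{"jaw": 1,"dp": [-0.2,0.08,0.2],"twist": [0,0,0.19]},{"jaw": 1,"dp": [-0.4,0.16,0.4],"twist": [0,0,0.38]},{"jaw": 1,"dp": [-0.6,0.24,0.6],"twist": [0,0,0.57]},{"jaw": 1,"dp": [-0.6,0.24,0.8],"twist": [0,0,0.76]},{"jaw": 1,"dp": [-0.6,0.24,1.0],"twist": [0,0,0.95]},{"jaw": 1,"dp": [-0.6,0.24,1.0],"twist": [0,0,1.0]},{"jaw": 1,"dp": [-0.6,0.24,1.0],"twist": [0,0,1.0]}])

```text
time: 11.5
position: [0.3489, -0.1578, 0.2929]
eef_rot: [0.547, 0.837, -0.0, 0.002]
wrist_force: [0.4, -1.7, -0.8]
opening: 0.0853
finger_force: 0.0
```

Run:
```python
from jig import *
a,d=shot('side'); b,_=shot('top'); s=manip.observe(); print(s['position'],s['joints'])
o=np.array([.4691,-.2028]);yaw=np.radians(-21.3)
for n in('side','top'):
  p,_=roi(n,.35,.65,-.4,-.1,-.01,.3); q=tojig(p,o,yaw)*1e3; X,Y,Z=q.T
  for y0 in range(-64,60,8):
    m=(abs(X)<40)&(Y>y0)&(Y<=y0+8)&(Z>45)&(Z<120); a_=q[m]
    if len(a_): print(n,y0,len(a_),'x',a_[:,0].min(),a_[:,0].max(),'zmax',np.percentile(a_[:,2],95),'ymax',a_[:,1].max())
  m=(X>100)&(Z>240); print('grip',q[m].min(0),q[m].max(0))
save(np.hstack([cv2.resize(a[190:310,200:300],(400,480),interpolation=cv2.INTER_CUBIC),cv2.resize(b[140:260,250:350],(400,480),interpolation=cv2.INTER_CUBIC)]),'seated')
```

```text
[ 0.3482 -0.1573  0.29  ] [-0.5729 -0.2853  1.5201 -0.      1.9091 -0.9855]
side -64 77 x -24.605026591077237 24.69940086924375 zmax 90.02732355914283 ymax -56.01975105346561
side -56 131 x -24.605963495224586 25.194660595657748 zmax 91.58329555523903 ymax -48.171914436636875
side -48 16 x -23.3308722933391 22.417263558907575 zmax 90.69368158904778 ymax -44.30104205498148
side -32 2 x -12.957476126718857 -10.073276532415246 zmax 65.54368507397409 ymax -24.00612739766048
side -24 27 x -19.32973590786058 16.210186219600615 zmax 71.39922352501965 ymax -16.226988524067757
side -16 27 x -19.46188934555 19.1345708792392 zmax 71.78249229718469 ymax -8.67081343765947
side -8 30 x -19.419805311717543 19.307015759893705 zmax 70.98429216684637 ymax -0.008683142035132135
side 0 26 x -19.64349846988877 19.34271251814628 zmax 70.36684108600133 ymax 7.150987485635762
side 8 27 x -19.594892773080776 19.40175798979718 zmax 69.33881999245551 ymax 15.207943552496031
side 16 27 x -19.761422658589364 19.516742045298376 zmax 70.32964918224599 ymax 23.810472754761754
side 24 34 x -19.77524597290188 19.632718834769534 zmax 71.6230314019984 ymax 31.99861823952574
side 32 26 x -19.917145687107897 19.84019055389443 zmax 70.19724187224134 ymax 39.71685490482484
side 40 15 x -19.802222199727016 16.894302251497606 zmax 69.49538001968828 ymax 47.465288944946735
grip [124.8098 -26.4289 240.3268] [152.6642  25.3597 286.3046]
top -56 5 x 16.90685660751735 23.98545461905085 zmax 90.40772826343772 ymax -50.352007541646344
top -48 4 x 17.74610658764052 22.546082863215055 zmax 90.51974613310725 ymax -44.27302732981773
top 16 8 x -10.9713514194043 21.384831161491547 zmax 74.67547660892345 ymax 23.554642932670614
top 24 1 x -16.87353683216493 -16.87353683216493 zmax 54.962448497831495 ymax 24.861779584266074
grip [124.1413 -23.1731 241.2001] [151.691   26.4216 286.6324]
```

View pics/seated.png

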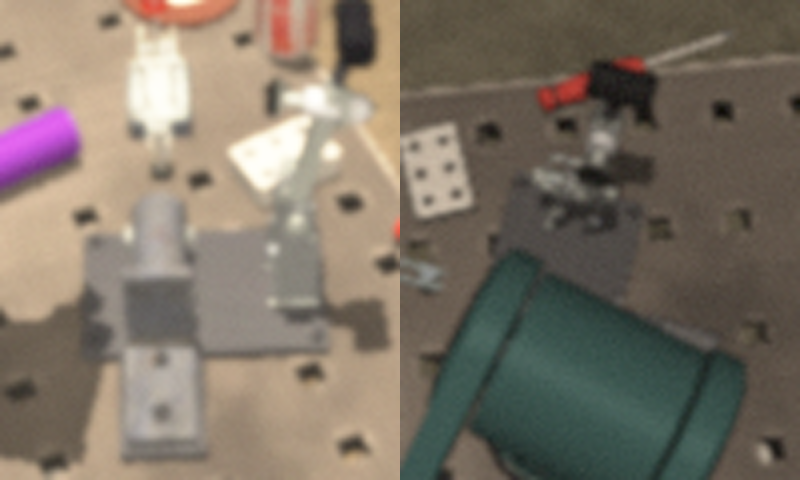

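The tube is seated: x centred at 0, top at z = 70, far end at y of about +46, parallel to the jig. The lever is still raised with its grip at (139, 0, 270) in the jig frame. Next I turn the gripper so that it closes along the hinge direction and go above the grip.

Request:
apply_moves(targets=[{"jaw": 1,"dp": [0.2,-0.08,0],"twist": [0,0,0.19]},{"jaw": 1,"dp": [0.4,-0.16,0],"twist": [0,0,0.38]},{"jaw": 1,"dp": [0.65,-0.25,0],"twist": [0,0,0.57]},{"jaw": 1,"dp": [0.65,-0.25,0],"twist": [0,0,0.76]},{"jaw": 1,"dp": [0.65,-0.25,0],"twist": [0,0,0.95]},{"jaw": 1,"dp": [0.65,-0.25,0],"twist": [0,0,0.993]},{"jaw": 1,"dp": [0.65,-0.25,0],"twist": [0,0,0.993]},{"jaw": 1,"dp": [0.65,-0.25,0],"twist": [0,0,0.993]}])

```text
time: 12.4
position: [0.4782, -0.2072, 0.2895]
eef_rot: [0.188, 0.982, 0.001, -0.002]
wrist_force: [-0.4, -0.7, 0.3]
opening: 0.0854
finger_force: 0.0
```

Request:
apply_moves(targets=[{"jaw": 1,"dp": [0.2,-0.08,0.02],"twist": [0,0,0]},{"jaw": 1,"dp": [0.4,-0.15,0.02],"twist": [0,0,0]},{"jaw": 1,"dp": [0.595,-0.23,0.02],"twist": [0,0,0]},{"jaw": 1,"dp": [0.595,-0.23,0.02],"twist": [0,0,0]},{"jaw": 1,"dp": [0.595,-0.23,0.02],"twist": [0,0,0]}])

```text
time: 12.9
position: [0.5977, -0.2535, 0.2922]
eef_rot: [0.188, 0.982, 0.001, -0.003]
wrist_force: [0.0, -0.1, 0.3]
opening: 0.0853
finger_force: 0.0
```

Run:
```python
from jig import *
a,d=shot('side'); b,_=shot('top'); s=manip.observe(); print(s['position'],s['eef_rot'],s['joints'])
o=np.array([.4691,-.2028]);yaw=np.radians(-21.3)
print(tojig(s['position'][None],o,yaw)*1e3)
p,_=roi('side',.35,.8,-.5,-.0,.2,.5); q=tojig(p,o,yaw)*1e3; X,Y,Z=q.T
for z0 in range(240,420,12):
    m=(X>80)&(Z>z0)&(Z<=z0+12); a_=q[m]
    if len(a_): print(z0,len(a_),a_.min(0),a_.max(0))
```

```text
[ 0.5969 -0.2531  0.296 ] [ 0.1877  0.9822 -0.      0.0001] [-0.4885  0.3226  0.8903  0.0001  1.9284 -1.6817]
[[137.3051  -0.4284 295.9876]]
240 4 [126.803   -6.7027 241.3522] [131.8948   3.1159 246.7785]
252 12 [126.4236 -26.0537 253.77  ] [145.7628  -2.3378 263.6561]
264 49 [124.9125 -27.952  264.0109] [152.2785  23.6191 275.6808]
276 123 [126.5125 -29.1961 276.3096] [151.2112  25.6387 285.8985]
336 7 [127.4613 -51.8636 343.5056] [142.3826 -49.5487 347.6139]
348 32 [127.3077 -58.6439 348.6308] [149.095   48.2746 359.8923]
360 38 [126.8516 -60.0487 360.8672] [149.0382 -44.3877 371.8177]
372 9 [132.9712 -59.6081 372.8761] [144.9861 -55.6118 376.9551]
384 20 [126.0825 -76.9206 386.9629] [149.6464 -43.1767 395.9914]
396 68 [122.341  -77.0451 396.0424] [149.6117  28.1781 407.464 ]
408 56 [121.5278 -74.8429 408.0559] [152.2317  23.232  419.8502]
```

The fingertips are at 344 (TCP + 50, open) and centred over the grip in x (138 against 138.5). Descend and close on its flat ends.

Request:
apply_moves(targets=[{"jaw": 1,"dp": [0.004,0,-0.15],"twist": [0,0,0]},{"jaw": 1,"dp": [0.004,0,-0.3],"twist": [0,0,0]},{"jaw": 1,"dp": [0.004,0,-0.4],"twist": [0,0,0]},{"jaw": 1,"dp": [0.004,0,-0.4],"twist": [0,0,0]},{"jaw": 1,"dp": [0.004,0,-0.4],"twist": [0,0,0]}], grip_force=50)

```text
time: 13.5
position: [0.5978, -0.2532, 0.2175]
eef_rot: [0.188, 0.982, -0.0, 0.001]
wrist_force: [0.2, 0.1, -0.1]
opening: 0.0854
finger_force: 0.0
```

Request:
apply_moves(targets=[{"jaw": 0.45,"dp": [0,0,0],"twist": [0,0,0]},{"jaw": 0.45,"dp": [0,0,0],"twist": [0,0,0]},{"jaw": 0.45,"dp": [0,0,0],"twist": [0,0,0]},{"jaw": 0.45,"dp": [0,0,0],"twist": [0,0,0]},{"jaw": 0.45,"dp": [0,0,0],"twist": [0,0,0]},{"jaw": 0.45,"dp": [0,0,0],"twist": [0,0,0]}])

```text
time: 14.1
position: [0.5997, -0.2522, 0.2181]
eef_rot: [0.187, 0.982, 0.001, 0.002]
wrist_force: [0.9, 5.1, 7.1]
opening: 0.0494
finger_force: 56.6
```

Gripped at 49.4 mm. Now I bring the lever along its arc (170 mm radius about the pivot), in stages with force checks.

Request:
apply_moves(targets=[{"jaw": 0.45,"dp": [-0.068,0.027,0.013],"twist": [0,0,0]},{"jaw": 0.45,"dp": [-0.136,0.053,0.021],"twist": [0,0,0]},{"jaw": 0.45,"dp": [-0.206,0.08,0.021],"twist": [0,0,0]},{"jaw": 0.45,"dp": [-0.274,0.107,0.015],"twist": [0,0,0]},{"jaw": 0.45,"dp": [-0.343,0.134,0.003],"twist": [0,0,0]},{"jaw": 0.45,"dp": [-0.409,0.16,-0.015],"twist": [0,0,0]},{"jaw": 0.45,"dp": [-0.475,0.185,-0.04],"twist": [0,0,0]},{"jaw": 0.45,"dp": [-0.475,0.185,-0.04],"twist": [0,0,0]}])

```text
time: 14.9
position: [0.5053, -0.2158, 0.2109]
eef_rot: [0.187, 0.982, 0.0, 0.005]
wrist_force: [3.5, 3.0, 7.5]
opening: 0.0495
finger_force: 56.2
```

Request:
apply_moves(targets=[{"jaw": 0.45,"dp": [-0.075,0.029,-0.038],"twist": [0,0,0]},{"jaw": 0.45,"dp": [-0.146,0.057,-0.084],"twist": [0,0,0]},{"jaw": 0.45,"dp": [-0.212,0.083,-0.137],"twist": [0,0,0]},{"jaw": 0.45,"dp": [-0.273,0.106,-0.198],"twist": [0,0,0]},{"jaw": 0.45,"dp": [-0.327,0.128,-0.265],"twist": [0,0,0]},{"jaw": 0.45,"dp": [-0.375,0.146,-0.338],"twist": [0,0,0]},{"jaw": 0.45,"dp": [-0.415,0.162,-0.416],"twist": [0,0,0]},{"jaw": 0.45,"dp": [-0.447,0.174,-0.498],"twist": [0,0,0]},{"jaw": 0.45,"dp": [-0.472,0.184,-0.583],"twist": [0,0,0]},{"jaw": 0.45,"dp": [-0.472,0.184,-0.583],"twist": [0,0,0]}])

```text
time: 15.9
position: [0.4063, -0.1775, 0.0908]
eef_rot: [0.187, 0.982, 0.001, -0.003]
wrist_force: [-9.3, 6.7, 10.4]
opening: 0.0491
finger_force: 88.2
```

Request:
apply_moves(targets=[{"jaw": 0.45,"dp": [-0.018,0.008,-0.04],"twist": [0,0,0]},{"jaw": 0.45,"dp": [-0.02,0.009,-0.08],"twist": [0,0,0]},{"jaw": 0.45,"dp": [-0.024,0.01,-0.12],"twist": [0,0,0]},{"jaw": 0.45,"dp": [-0.026,0.01,-0.146],"twist": [0,0,0]},{"jaw": 0.45,"dp": [-0.026,0.01,-0.146],"twist": [0,0,0]}])

```text
time: 16.4
position: [0.4019, -0.1759, 0.0623]
eef_rot: [0.187, 0.982, 0.001, -0.002]
wrist_force: [-9.6, 7.3, 9.4]
opening: 0.0491
finger_force: 93.0
```

Run:
```python
from jig import *
a,d=shot('side'); s=manip.observe(); print(s['position'],s['wrist_force'],s['torque'])
o=np.array([.4691,-.2028]);yaw=np.radians(-21.3)
print(tojig(s['position'][None],o,yaw)*1e3)
p,_=roi('side',.3,.7,-.5,-.0,.02,.3); q=tojig(p,o,yaw)*1e3; X,Y,Z=q.T
for x0 in range(-100,130,10):
    m=(X>x0)&(X<=x0+10)&(abs(Y)<30)&(Z>72)&(Z<190); a_=q[m]
    if len(a_): print(x0,len(a_),'y',a_[:,1].min(),a_[:,1].max(),'z',np.percentile(a_[:,2],[5,50,95]))
save(cv2.resize(a[180:300,190:310],(600,600),interpolation=cv2.INTER_CUBIC),'lever')
```

```text
[ 0.402  -0.1759  0.0626] [-10.0111   7.2354  10.4784] [0.8274 0.6338 0.3293]
[[-72.3087   0.6611  62.6027]]
-90 11 y -29.59471350009271 -21.315315286413178 z [115.2801 179.3386 184.2746]
-80 1 y 7.0877908254869215 7.0877908254869215 z [144.7651 144.7651 144.7651]
-70 20 y -29.62493429786574 10.74724214740461 z [115.5837 144.0708 185.8428]
-60 52 y -29.560280790798878 20.929446546770585 z [128.2372 139.7407 185.9138]
-50 17 y -8.106495535561809 2.7468719998085533 z [128.3357 132.3491 136.9019]
-40 18 y -8.92323228533746 5.467778448364506 z [123.6369 128.9724 132.843 ]
-30 13 y -7.798693887156283 1.3425645246849855 z [121.6674 127.3935 130.7146]
-20 38 y -11.745067689134599 8.292047487049853 z [ 81.6812 120.5815 130.1776]
-10 72 y -16.772010307264104 8.275944579359347 z [ 81.0814 112.995  146.0592]
0 66 y -13.42326093972021 8.919759172347076 z [ 82.4494 126.4172 151.7179]
10 33 y -11.58516465558885 5.823093308168175 z [115.7915 129.7196 148.8098]
20 28 y -9.432378406274912 5.336443784297968 z [110.6695 120.5833 126.3169]
30 21 y -10.654909243548762 6.071944158572869 z [110.2554 119.7501 122.3976]
40 27 y -11.017504197806193 8.241618468780851 z [106.514  119.0483 121.5856]
50 23 y -9.838955349037768 7.964593375689766 z [106.6635 116.6174 119.2636]
60 27 y -10.973034598730218 6.531077198065557 z [105.9133 113.8842 119.0677]
70 28 y -10.246480263811156 26.51333208100783 z [105.5167 114.4575 117.7914]
80 44 y -21.144849380366946 17.29574076421027 z [ 79.887  108.8671 115.0045]
90 73 y -26.9306203590664 28.726666898372617 z [ 75.1705 110.5556 116.8297]
100 77 y -26.897145723593503 29.371914669620462 z [ 75.4475 110.2465 116.7539]
110 21 y -23.02138667048293 15.101750452517951 z [ 85.6391 106.5339 111.3105]
```

View pics/lever.png

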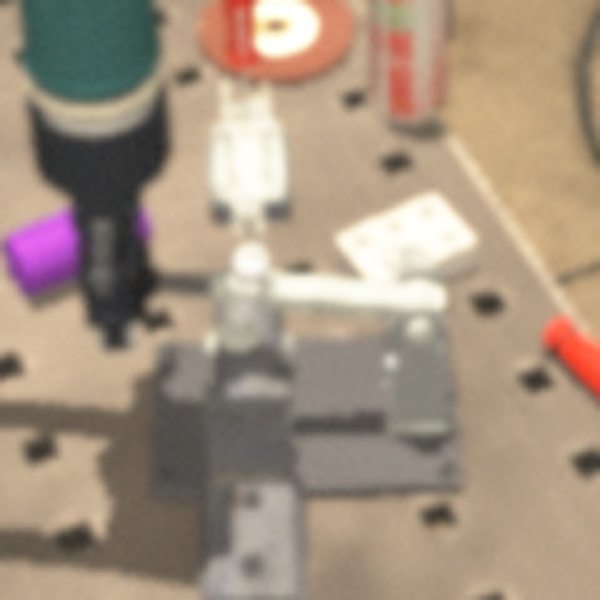

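The lever image shows the arm still about 10° above level: rod at (180,283), hub at (415,295), gripper on the grip at (110,290). The grip is therefore about 133 high while the TCP implies about 118. I'll measure how the fingers actually sit on it.

Run:
```python
from jig import *
im,P=cloud('side')
o=np.array([.4691,-.2028]);yaw=np.radians(-21.3)
Q=tojig(P.reshape(-1,3),o,yaw).reshape(384,512,3)*1e3
for v in range(222,254,2): print(v,*[("%4d,%4d,%4d"%tuple(Q[v,u]) if np.isfinite(Q[v,u,0]) else '--')+"/%d"%im[v,u].mean() for u in range(204,236,3)],sep=' | ')
c=lambda x,y,z:proj('side',np.r_[o+np.array([[np.cos(yaw),-np.sin(yaw)],[np.sin(yaw),np.cos(yaw)]])@[x,y],z])
print(c(-.070,-.025,.133),c(-.072,-.025,.107),c(-.072,-.025,.118))
```

```text
222 |  -91, -15, 200/110 |  -80, -35, 220/52 |  -72, -37, 222/52 |  -64, -37, 221/53 |  -58, -20, 204/63 |  -66, 145,  37/166 |  -60, 183,  -2/185 |  -50, 183,  -2/183 |  -40, 177,   3/178 |  -30, 176,   3/159 |  -19, 168,  11/111
224 |  -91, -22, 199/118 |  -80, -37, 215/60 |  -72, -37, 214/94 |  -64, -39, 216/55 |  -58, -20, 197/60 |  -67, 140,  32/147 |  -60, 172,   0/182 |  -50, 172,   0/182 |  -40, 170,   1/177 |  -30, 174,  -3/166 |  -20, 169,   1/125
226 | -114, 125,  41/145 |  -80, -42, 212/64 |  -73, -40, 209/99 |  -64, -42, 212/55 |  -58, -22, 191/57 |  -67, 141,  21/124 |  -59, 160,   2/180 |  -50, 161,   0/180 |  -40, 162,   0/180 |  -30, 162,   0/179 |  -20, 166,  -4/173
228 | -114, 118,  38/149 |  -84, -23, 185/67 |  -73, -44, 206/94 |  -65, -37, 199/51 |  -59, -23, 184/49 |  -55,  19, 139/112 |  -60, 155,  -2/179 |  -50, 155,  -1/180 |  -40, 154,  -1/176 |  -30, 152,   0/178 |  -20, 154,  -1/175
230 | -114, 116,  31/134 |  -84, -28, 182/64 |  -72, -54, 209/95 |  -72,   7, 144/49 |  -59, -25, 178/51 |  -55,  12, 138/92 |  -59, 147,  -2/181 |  -49, 145,  -1/180 |  -39, 1
[... 1958 characters left out ...]
/129 |  -72, -36, 117/61 |  -64, -30, 110/147 |  -67,  66,   0/176 |  -56,  53,  14/159 |  -46,  48,  19/147 |  -37,  54,  11/155 |  -28,  54,  11/206 |  -15,  -9,  83/157
250 | -115,  62,  -3/181 | -105,  62,  -3/178 |  -95,  59,  -1/160 |  -85,  57,   1/143 |  -76,  56,   1/169 |  -66,  57,   0/176 |  -56,  48,  10/124 |  -46,  44,  14/121 |  -37,  48,   9/137 |  -28,  49,   7/167 |  -16,   0,  62/106
252 | -114,  53,  -3/181 | -104,  48,   3/177 |  -95,  51,   0/178 |  -85,  52,  -2/178 |  -75,  46,   3/180 |  -66,  48,   1/172 |  -56,  42,   7/102 |  -47,  44,   5/117 |  -37,  38,  11/137 |  -28,  40,   8/134 |  -16,  -7,  63/90
[213.6373 241.1299] [213.6602 247.2846] [213.3528 244.7107]
```

The tips are at z of about 107, as predicted, and the grip axis is at about 133. The pads crept about 13 mm down the grip's flat ends as it turned in them. I'll grip harder, relieve the radial load slightly and go on down.

Request:
apply_moves(targets=[{"jaw": 0.4,"dp": [0,0,0],"twist": [0,0,0]},{"jaw": 0.4,"dp": [0,0,0],"twist": [0,0,0]},{"jaw": 0.4,"dp": [-0.008,0.003,-0.02],"twist": [0,0,0]},{"jaw": 0.4,"dp": [-0.012,0.005,-0.04],"twist": [0,0,0]},{"jaw": 0.4,"dp": [-0.016,0.006,-0.06],"twist": [0,0,0]},{"jaw": 0.4,"dp": [-0.016,0.006,-0.075],"twist": [0,0,0]},{"jaw": 0.4,"dp": [-0.016,0.006,-0.075],"twist": [0,0,0]}], grip_force=115)

```text
time: 17.15
position: [0.4016, -0.1758, 0.0484]
eef_rot: [0.188, 0.982, 0.001, 0.001]
wrist_force: [-2.1, 6.0, 6.8]
opening: 0.0487
finger_force: 119.1
```

```bash
cat > lev.py <<'E'
from jig import *
from scipy.optimize import least_squares
o=np.array([.4691,-.2028]);yaw=np.radians(-21.3)
def lev():
    shot('side'); im,P=cloud('side'); q=tojig(P.reshape(-1,3),o,yaw)*1e3; X,Y,Z=q.T
    b=(X>20)&(X<75)&(abs(Y)<5)&(Z>85)&(Z<160); r=(X>-52)&(X<-22)&(Z>75)&(Z<160)&(abs(Y)<14)
    f=np.polyfit(X[b],Z[b],1); ang=np.degrees(np.arctan(-f[0]))
    print('bar n',b.sum(),'slope deg',ang,'z at 100',np.polyval(f,100),'bar mid',np.median(X[b]),np.median(Z[b]))
    print('rod n',r.sum(),np.median(X[r]),np.median(Z[r]),np.percentile(Z[r],90))
    s=manip.observe(); print(s['time'],tojig(s['position'][None],o,yaw)*1e3,s['wrist_force'],s['torque'],s['finger_force'],s['opening'])
lev()
E
python3 lev.py
```

```text
bar n 50 slope deg 5.371720402365192 z at 100 109.60003497572148 bar mid 44.033652582156726 114.51854952182461
rod n 45 -36.84790018340379 118.83550843551905 124.06645968672461
17.2 [[-72.7466   0.6328  48.3628]] [-1.6925  6.0507  6.9537] [ 0.3828 -0.1518 -0.2119] 119.12647247314453 0.04892325435455622
```

Request:
apply_moves(targets=[{"jaw": 0.4,"dp": [0,0,-0.02],"twist": [0,0,0]},{"jaw": 0.4,"dp": [-0.003,0.001,-0.04],"twist": [0,0,0]},{"jaw": 0.4,"dp": [-0.003,0.001,-0.06],"twist": [0,0,0]},{"jaw": 0.4,"dp": [-0.003,0.001,-0.075],"twist": [0,0,0]},{"jaw": 0.4,"dp": [-0.003,0.001,-0.075],"twist": [0,0,0]}])

```text
time: 17.7
position: [0.402, -0.1759, 0.0357]
eef_rot: [0.186, 0.982, 0.0, 0.002]
wrist_force: [-6.1, 6.5, 18.3]
opening: 0.0487
finger_force: 122.2
```

```bash
python3 lev.py; python3 lev.py
```

```text
bar n 48 slope deg 4.035092890724009 z at 100 106.5986113827135 bar mid 48.22021977652534 110.88190870327291
rod n 48 -38.54081513879392 109.45916376568658 112.94847327262858
17.75 [[-72.3147   0.6558  35.7778]] [-5.652   6.2309 18.3151] [1.149  0.0691 0.7324] 122.19000577926636 0.048520465108712336
bar n 47 slope deg 0.1918022655184728 z at 100 110.81181091056902 bar mid 46.987340425107654 110.36641330481523
rod n 48 -38.42952005003595 109.97907728515294 113.37475687422076
17.8 [[-72.3046   0.6632  35.8208]] [-5.9536  7.3692 18.3708] [1.1652 0.1592 0.721 ] 122.18473792076111 0.04879464224032429
```

Request:
apply_moves(targets=[{"jaw": 0.4,"dp": [0,0,-0.006],"twist": [0,0,0]},{"jaw": 0.4,"dp": [0,0,-0.012],"twist": [0,0,0]},{"jaw": 0.4,"dp": [0,0,-0.012],"twist": [0,0,0]},{"jaw": 0.4,"dp": [0,0,-0.012],"twist": [0,0,0]}])

```text
time: 18.2
position: [0.402, -0.1759, 0.0342]
eef_rot: [0.186, 0.982, 0.0, 0.002]
wrist_force: [-9.6, 7.6, 20.7]
opening: 0.0489
finger_force: 122.4
```

```bash
cat > lev2.py <<'E'
from lev import *
R={}
for n in('side','top'):
    D=[];
    for i in range(6): im,d=shot(n); D.append(np.where(d>0,d,np.nan))
    np.savez(f'{n}.npz',im=im,d=np.nan_to_num(np.nanmedian(D,0)))
    im,P=cloud(n); q=tojig(P.reshape(-1,3),o,yaw)*1e3; X,Y,Z=q.T
    cw=np.asarray(optics.calibration(n)['cam_to_world'])[:3,3]; cj=tojig(cw[None],o,yaw)[0]*1e3
    v=np.array([cj[1],cj[2]-103]); v/=np.linalg.norm(v)
    for nm,x0,x1 in(('rod',-52,-22),('bar',20,75)):
        m=(X>x0)&(X<x1)&(Z>90)&(Z<130)&(abs(Y)<12)
        if m.sum()<5: print(n,nm,m.sum()); continue
        f=np.polyfit(X[m],Z[m],1)
        print(n,nm,m.sum(),'x',np.median(X[m]),'y',np.median(Y[m]),'z',np.median(Z[m]),'z10-90',np.percentile(Z[m],[10,90]),'slope',np.degrees(np.arctan(-f[0])))
        if nm=='rod': c=np.median(Z[m])-6*v[1]; print('  axis z',c,'deg above level',np.degrees(np.arctan2(c-103,100-np.median(X[m]))))
    t=(abs(X)<15)&(Y>18)&(Y<40)&(Z>55)&(Z<80); print(n,'tube top',np.percentile(Z[t],[50,90]) if t.any() else None,'n',t.sum(), 'tube ymax',Y[(abs(X)<15)&(Y>18)&(Y<60)&(Z>60)&(Z<80)].max() if t.any() else None)
E
python3 lev2.py
```

```text
bar n 47 slope deg 1.321033247031889 z at 100 108.7834113102934 bar mid 44.000053457040984 110.82508189824792
rod n 49 -36.97724591447557 108.59782306433041 111.6876520332432
18.25 [[-72.2792   0.669   34.1473]] [-9.0855  7.9197 21.3752] [1.2836 0.0779 0.7652] 122.438063621521 0.04856224787532801
side rod 50 x -36.92840953288071 y -4.134305256483945 z 108.3404500155749 z10-90 [102.5061 111.0771] slope 1.3727434454775151
  axis z 103.89981661237097 deg above level 0.37651026763599293
side bar 134 x 46.6238634478838 y -5.431257626730899 z 109.66562288826543 z10-90 [100.6066 111.4468] slope -0.5064323396108067
side tube top [64.6387 64.6387] n 1 tube ymax 19.165182953082283
top rod 0
top bar 76 x 49.963338093065516 y 0.8871830129415399 z 109.45485668149091 z10-90 [107.9763 110.9237] slope 0.27760102250156576
top tube top [61.8825 61.8825] n 1 tube ymax 36.29155360808904lev2.py:6: RuntimeWarning: All-NaN slice encountered
  np.savez(f'{n}.npz',im=im,d=np.nan_to_num(np.nanmedian(D,0)))
```

Run:
```python
from lev import *
a,_=load('side'); b,_=load('top')
save(np.hstack([cv2.resize(a[195:295,195:295],(500,500),interpolation=cv2.INTER_CUBIC),cv2.resize(b[160:250,250:310],(300,500),interpolation=cv2.INTER_CUBIC)]),'final')
for n in('side','top'):
    im,P=cloud(n); q=tojig(P.reshape(-1,3),o,yaw)*1e3; X,Y,Z=q.T
    for y0 in range(-44,60,8):
        m=(abs(X)<30)&(Y>y0)&(Y<=y0+8)&(Z>45)&(Z<78)
        if m.sum()>2: print(n,y0,m.sum(),q[m].min(0),q[m].max(0))
```

```text
bar n 51 slope deg -0.8598122045980098 z at 100 110.74917900855128 bar mid 46.81566068663853 110.73956907992644
rod n 48 -37.08078400901926 107.14682736313009 111.47950368318116
18.9 [[-72.2688   0.6815  34.1589]] [-8.4354  8.0325 20.8822] [1.3119 0.0888 0.7321] 122.43774890899658 0.048800161218603914
side -28 16 [-16.0742 -27.4924  61.8668] [ 13.4116 -21.0293  75.0738]
side -20 36 [-19.3731 -19.3694  53.9353] [ 21.9314 -12.0718  77.7084]
side -12 31 [-19.3651 -11.9793  53.1519] [21.9809 -4.2652 77.3007]
side -4 21 [-19.5072  -3.8758  47.755 ] [21.964   3.9481 77.4178]
side 4 12 [-19.729    4.5427  51.5053] [19.4778 11.9335 71.7587]
side 12 10 [-19.6586  12.5791  54.3345] [19.5056 18.9149 68.6533]
side 20 8 [-19.8165  20.5459  46.4379] [22.2563 26.742  61.6297]
```

View pics/final.png

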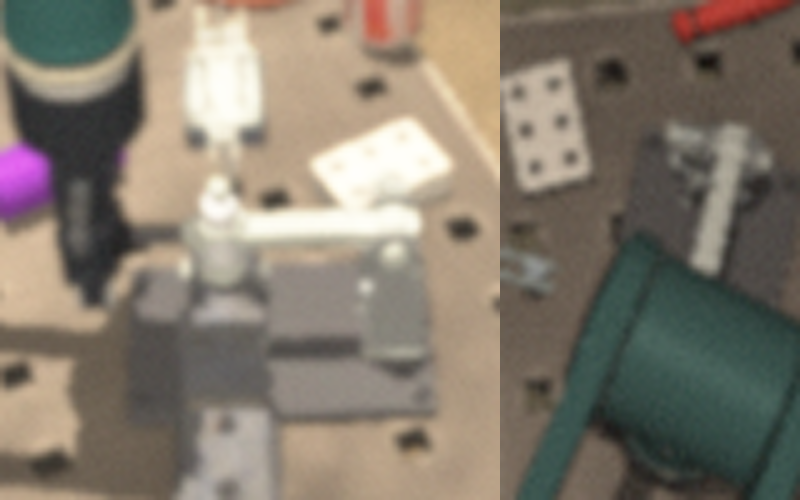

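The final picture shows the arm level, with the bar at (330,222) and the rod at (160,232). The foot is pressed on the tube at (220,250), and the tube is still centred in the cradles (x ±19.5). The gripper holds steady on the grip, with no creep over 0.7 s. Hand in.

```bash
python3 -c "
from workcell import order;print(order.close_job())"
```

```text
the job is handed in; nothing more can be done
None
```

The job is handed in; no verdict came back. The round tube lies in both V cradles, butted against the bracket and let go. The lever is held within about half a degree of level by camera measurement, with the foot clamping the tube. Two things were off: the fingertips sit about 40 mm behind the reported TCP (my first grasp closed on air above the tube; I corrected for it), and the pads slipped about 13 mm on the lever grip on the way down, then held steady at 115 N.

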